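# Turn the plaster moulds and set them to dry

### The job

Put the wooden beater away flat in the tool tray, then tumble every plaster mould off the upper tread over the edge of the step, so that all of them lie on the felt pad with the cavity up; do not lift a mould before it is turned. When all are turned, set each one, cavity still up, lengthwise and centred on the narrow drying rail, and last of all throw the fan switch fully over to on. Leave the cup, pot and jar alone.

Things in the scene. Friction and masses are not known exactly. Their poses are not given: they have to be found in the camera images.
- mould1: white plaster press mould for a tile, 70 x 56 x 90 mm (own x, y, z), 0.4 kg, absent in some starts. Its -x face has a rectangular cavity 36 x 66 mm, 14 mm deep (rims 10 mm at the sides, 12 mm at the ends). Origin: centre of the end it stands on at the start, z up along the 90 mm. It starts on the step's upper tread, cavity to the robot, its x roughly along the step's x
- mould1_center (a point): centre of the 70 x 56 x 90 mm block mould1, 45 mm along its z from its origin; axes as the mould's. Once turned the mould lies on its plain back: its x points down, the cavity faces up, it is 70 mm high, 56 mm wide and its z runs level
- mould2: white plaster press mould for a tile, 70 x 56 x 90 mm (own x, y, z), 0.4 kg, absent in some starts. Its -x face has a rectangular cavity 36 x 66 mm, 14 mm deep (rims 10 mm at the sides, 12 mm at the ends). Origin: centre of the end it stands on at the start, z up along the 90 mm. It starts on the step's upper tread, cavity to the robot, its x roughly along the step's x
- mould2_center (a point): centre of the 70 x 56 x 90 mm block mould2, 45 mm along its z from its origin; axes as the mould's. Once turned the mould lies on its plain back: its x points down, the cavity faces up, it is 70 mm high, 56 mm wide and its z runs level
- mould3: white plaster press mould for a tile, 70 x 56 x 90 mm (own x, y, z), 0.4 kg, absent in some starts. Its -x face has a rectangular cavity 36 x 66 mm, 14 mm deep (rims 10 mm at the sides, 12 mm at the ends). Origin: centre of the end it stands on at the start, z up along the 90 mm. It starts on the step's upper tread, cavity to the robot, its x roughly along the step's x
- mould3_center (a point): centre of the 70 x 56 x 90 mm block mould3, 45 mm along its z from its origin; axes as the mould's. Once turned the mould lies on its plain back: its x points down, the cavity faces up, it is 70 mm high, 56 mm wide and its z runs level
- step: fixed wooden step, 360 mm long (y). Upper tread from x = -140 mm to the edge at x = 0, top 40 mm above the table; beyond it a felt pad to x = 160 mm, top 6 mm above the table. Origin on the table under the middle of the edge, z up. A mould pushed low down and slowly over the edge tips by itself when its middle passes it, and lands on its plain back, its middle 80 to 95 mm past the edge
- beater: dark wooden clay beater, flat, 200 mm long and 20 mm thick, about 0.12 kg: blade 100 x 64 mm from x = 0 to +100 mm, handle 100 x 24 mm from x = 0 to -100 mm. Origin on the underside where handle and blade meet, x along its length towards the blade, z up (normal to the flat). It lies on the felt pad at the start
- tray: open aluminium tool tray, loose, 0.8 kg, 250 x 120 mm outside (x, y) and 35 mm high, walls and floor 5 mm. Origin on the table under its centre, x along its length, z up
- rail: fixed narrow wooden drying rail, a batten 340 mm long (its x), 30 mm wide (its y), top 50 mm above the table, on two feet (30 x 90 x 30 mm, at x = +-130 mm). Origin on the table under its centre, z up. There is room for three moulds one behind the other, each lengthwise along it
- rail_top (a point): centre of the rail's top face, 50 mm above the table; axes as the rail's
- fan_switch_base: fixed block of the fan's toggle switch, 70 x 50 x 25 mm. Origin on the table under its centre; the lever's pivot is 22 mm above it, and the lever swings from the block's -x to its +x
- fan_switch (a joint): toggle lever of the fan switch (black, 70 mm long), rad: near 0 it leans towards the base's -x (off, at most 0.15 at the start), at 1.0 towards its +x (on). Stays where it is left; a light push on the tip moves it
- fan_switch_tip (a point): centre of the 26 mm ball knob at the lever's tip, 70 mm from the pivot: 34 mm to the base's -x and 83 mm above the table when off (0), about 34 mm to its +x and as high when fully on (1.0)
- cup: small terracotta cup, 64 mm across, 70 mm high, loose, to be left alone; origin under its centre
- pot: white biscuit pot, 100 mm across, 115 mm high, loose, to be left alone; origin under its centre
- glaze_jar: terracotta-coloured lidded jar, 70 mm across, 100 mm high, loose, to be left alone; origin under its centre
There are look-alikes about, which are no part of the job. Leave any purple look-alike of the fan_switch_base alone.

How it is judged:
On the way, in this order (a step that is already met when the one before it is completed fails the run):
1. the beater lies flat in the tool tray (x of beater in the frame of tray between -0.04 and 0.04 m and y of beater in the frame of tray between -0.05 and 0.05 m and z of beater in the frame of tray between -0.005 and 0.02 m and angle between beater's own z axis and vertical below 0.25 rad), for 0.2 s.
2. all moulds present lie cavity up on the felt pad (angle between each of mould1, mould2, mould3's own x axis and vertical above 2.96 rad and linear speed of each of mould1, mould2, mould3 below 0.02 m/s and z of mould1_center in the frame of step between 0.034 and 0.048 m and x of mould1_center in the frame of step between 0.02 and 0.15 m and y of mould1_center in the frame of step between -0.19 and 0.19 m and z of mould2_center in the frame of step between 0.034 and 0.048 m and x of mould2_center in the frame of step between 0.02 and 0.15 m and y of mould2_center in the frame of step between -0.19 and 0.19 m and z of mould3_center in the frame of step between 0.034 and 0.048 m and x of mould3_center in the frame of step between 0.02 and 0.15 m and y of mould3_center in the frame of step between -0.19 and 0.19 m), for 0.2 s.
3. all moulds present rest cavity up on the drying rail (angle between each of mould1, mould2, mould3's own x axis and vertical above 2.96 rad and linear speed of each of mould1, mould2, mould3 below 0.02 m/s and z of mould1_center in the frame of rail_top between 0.029 and 0.041 m and y of mould1_center in the frame of rail_top between -0.016 and 0.016 m and x of mould1_center in the frame of rail_top between -0.15 and 0.15 m and angle between the z axis of each of mould1, mould2, mould3 and the x axis of rail, either way round below 0.3 rad and z of mould2_center in the frame of rail_top between 0.029 and 0.041 m and y of mould2_center in the frame of rail_top between -0.016 and 0.016 m and x of mould2_center in the frame of rail_top between -0.15 and 0.15 m and z of mould3_center in the frame of rail_top between 0.029 and 0.041 m and y of mould3_center in the frame of rail_top between -0.016 and 0.016 m and x of mould3_center in the frame of rail_top between -0.15 and 0.15 m), for 0.2 s.
4. the fan switch is on (value of joint fan_switch above 0.85 rad), for 0.2 s.
At the end, for the whole second after the job is handed in: The beater lies flat in the tray; every mould present rests still on the rail, cavity up (within about 10 degrees), its middle within 16 mm of the rail's centre line and within 150 mm of its midpoint along the rail, its length within 17 degrees of the rail's; the fan switch lever is past 0.85 rad (all of step 1 and all of step 3 and value of joint fan_switch above 0.85 rad); the robot touches nothing.
It fails at once if a mould is lifted before it is turned (its centre more than 120 mm above the table while its cavity is not up, that is while its x is more than about 30 degrees from straight down) ((height (world z) of mould1_center above 0.12 m and angle between mould1's own x axis and vertical below 2.6 rad) or (height (world z) of mould2_center above 0.12 m and angle between mould2's own x axis and vertical below 2.6 rad) or (height (world z) of mould3_center above 0.12 m and angle between mould3's own x axis and vertical below 2.6 rad)).
It fails at once if the loose cup, pot or jar is moved by more than 30 mm (distance of any of cup, pot, glaze_jar from where it was at the start of the episode above 0.03 m).
Of mould1, mould2, mould3 only 2 to 3 are there at a start; the rules pass over those that are not, and their reading is None.
At some moment in a run one of beater, tray may be knocked a few centimetres aside while the robot is not near it.
It also fails if it takes over 210 s, if anything falls off the work surface, if the arm or the gripper's body presses on something with over 40 N, if the wrist force passes 120 N, or if a joint passes its speed limit or range.

### The arm

A 7-joint arm with a two-finger parallel gripper is mounted at the origin on the work surface. World frame = base frame: x ahead of the robot, y to its left, z up, the work surface at z = 0. Lengths are in m, angles in rad, forces in N, time in s.
With the tool pointing down it reaches from about 0.4 to 0.85 m from the base axis. Payload 10.4 kg.
Tool frame: the origin (TCP) lies between the finger pads; the fingertips stand 22 mm ahead of it and the grasp point (between the pads) lies 3 mm ahead of it (r.nose_length is the distance from the TCP to the fingertips, in m); z points along the fingers, y is the line along which they close (so a half turn about z gives the same grasp; the last joint's range is limited). The gripper opens to 87 mm and grips with 3 to 60 N. Pads are 19 mm wide; open, the fingers measure 117 mm over their backs; the gripper's body (75 mm by 190 mm) begins 51 mm behind the grasp point.
Start: joints at [-1.179, 0.332, -0.065, 1.46, 0.022, 1.35, -0.088], TCP at [0.252, 0.572, 0.245] pointing down, gripper open.
Joint ranges: [-2.6, 2.6], [-0.5, 2.12], [-1.47, 1.34], [0.16, 2.42], [-1.27, 4.41], [0.06, 2.06], [-2.6, 2.6]. Speed limits (rad/s): [2.22, 2.22, 2.79, 2.79, 3.14, 3.14, 3.14].

### API

Orientations are given as a unit quaternion [x, y, z, w].
In Python, from bench import readout, cams, r gives the robot as it stands. The module is installed in compiled form; this text tells all that it offers.
- The arm moves only by the tool step_arm, never from a script. Its argument "deltas" is a list that holds one entry, the list of rows, each a list of 7 numbers: the turn, a rotation vector about the tool's x, y, z in rad, then the shift along the tool's x, y, z in m, then the opening in per cent of the stroke, from 0 (shut) to 100 (fully open). A call has 1 to 20 rows; each row is the pose to reach, as a shift and turn from the pose commanded when the call began, along the tool's axes at that moment; what a row does not reach only later rows make up. A row lasts 1/8 s, in which the tool goes at most 62.5 mm and 10.7 degrees, less where a joint would pass 70% of its speed; a pose out of reach is approached as far as the arm can. A call with a gripper value outside its range is refused whole. The fingers move at their own pace and stop on an object; "squeeze" is the grip in N (left out, the last holds). Time passes only in rows, so rows that repeat a pose let the fingers close. It gives the time, the measured TCP pose, the force, the opening and the grip force at its end, in the units of the state.
- readout.read_state(): the state, without advancing time (a new reading comes with each control period).
- cams.camera(name): name is "side" or "top"; returns a dict with "img" (420x560x3 uint8, red, green, blue), "fx", "fy", "cx", "cy" (pixels), "origin" and "rotation" of the camera in the world. Camera axes: x right, y up, looking along -z (the intrinsics and any distortion apply to the point x, -y, -z); pixel columns grow to the right and rows downward; lengths in m; the calibration is good to about 2 mm. A picture is of the moment at which its call begins. There is no depth.
- r.close_job(): hands the job in; it is judged then, once.
The state is a dict: "time": time; "joint_positions": joint angles; "joint_vel": joint speeds; "joint_torque": joint torques, N m; "ee_pos": TCP position; "eef_rot": TCP orientation; "ft_force": force on the tool from outside, world axes, zero at the start; "torque": the same for the moment, N m; "width": finger opening in m; "grip_force": force on a finger pad.
Only numpy, scipy, OpenCV 4.12 (cv2) and the standard library are available. Lean on these libraries where they do the work, as an engineer would, in place of code of your own. Each camera call takes 0.05 s, during which the arm holds its last target. There are 200 camera calls.

## Working session

There is one attempt and no reset: what is moved stays moved. The work goes in short steps, Python scripts to look and compute and a tool call to move; the robot and the scene stay as the last step left them, time stands still between calls to the robot, and variables do not carry over. Pictures are saved under pics/ and viewed, at most 14 in all, crops included, and the job is handed in when it is done.

Besides the shell and the picture viewer there is one more tool, called after "Request:" in YAML: its name, and indented under it one key for each argument. step_arm: Moves the arm, as the interface text tells. Its arguments: {"type":"object","properties":{"deltas":{"type":"array"},"squeeze":{"type":"number"}},"required":["deltas"]}

```bash
mkdir -p pics; cat > h.py <<'E'
import numpy as np, cv2, json
from bench import readout, cams, r
from scipy.spatial.transform import Rotation as R
def snap(n,f):
    c=cams.camera(n); cv2.imwrite(f'pics/{f}.png',cv2.cvtColor(c['img'],cv2.COLOR_RGB2BGR))
    np.savez(f'pics/{f}.npz',**{k:np.array(v) for k,v in c.items()}); return c
def ld(f): return dict(np.load(f'pics/{f}.npz'))
def rot(c):
    q=np.array(c['rotation']); return q if q.shape==(3,3) else R.from_quat(q).as_matrix()
def p2w(c,u,v,z):
    d=np.array([(u-c['cx'])/c['fx'],-(v-c['cy'])/c['fy'],-1.]); d=rot(c)@d; o=np.array(c['origin'])
    return (o+d*(z-o[2])/d[2]).round(4)
def w2p(c,p):
    q=rot(c).T@(np.array(p)-c['origin']); return c['cx']+c['fx']*q[0]/-q[2], c['cy']+c['fy']*q[1]/q[2]
def plan(pos,yaw=None):
    """shift and turn in tool axes to reach tool-down pose: yaw = world angle of tool y axis line"""
    s=readout.read_state(); A=R.from_quat(s['eef_rot']); p=A.inv().apply(np.array(pos)-s['ee_pos'])
    y=np.array([np.cos(yaw),np.sin(yaw),0]) ; z=np.array([0,0,-1.]); x=np.cross(y,z)
    B=R.from_matrix(np.c_[x,y,z]); return (A.inv()*B).as_rotvec().round(4),p.round(4)
E
python3 - <<'E'
from h import *
for n in('side','top'):
    c=snap(n,n+'0'); print({k:v for k,v in c.items() if k!='img'})
s=readout.read_state();print(s, R.from_quat(s['eef_rot']).as_matrix().round(3), r.nose_length)
for n in('side','top'):
    c=cv2.imread(f'pics/{n}0.png'); cv2.imwrite(f'pics/{n}0b.png',cv2.resize(c,(800,600),interpolation=cv2.INTER_CUBIC))
E
```

```text
{'fx': 503.7422560577151, 'fy': 503.7422560577151, 'cx': 280.9585064316137, 'cy': 208.08508303456404, 'origin': array([-0.83079411,  0.35334929,  0.96766749]), 'rotation': array([-0.28595249,  0.38299476,  0.71326209, -0.51264352])}
{'fx': 438.02777451658824, 'fy': 438.02777451658824, 'cx': 286.93066443653817, 'cy': 209.882921733678, 'origin': array([ 0.32928898, -0.04607675,  1.34877902]), 'rotation': array([-0.03037869,  0.03621871,  0.71616699, -0.69632621])}
{'time': 0.1, 'joint_positions': array([-1.178591  ,  0.33280967, -0.06469674,  1.46081621,  0.02163074,
        1.34991045, -0.08852325]), 'joint_vel': array([ 1.22389048e-03, -1.04823538e-03, -1.05442715e-04, -1.72133597e-03,
       -5.23722526e-04, -2.68592602e-05, -1.21740394e-03]), 'joint_torque': array([ 1.25560637e-03, -6.24541354e+01,  2.46653898e-02, -3.90718853e+01,
       -6.13678806e-02,  3.65566649e-02,  5.67198947e-05]), 'ee_pos': array([0.25177206, 0.5717131 , 0.2438525 ]), 'eef_rot': array([ 2.05919486e-01,  9.78568739e-01, -6.17745492e-04, -8.58980207e-05]), 'ft_force': array([-0.27172487,  0.13945143, -0.05236771]), 'torque': array([ 0.02920391, -0.02387777,  0.01331703]), 'grip_force': 0.0, 'width': 0.08665648580563211} [[-0.915  0.403 -0.   ]
 [ 0.403  0.915 -0.001]
 [-0.    -0.001 -1.   ]] 0.022
```

View pics/top0b.png

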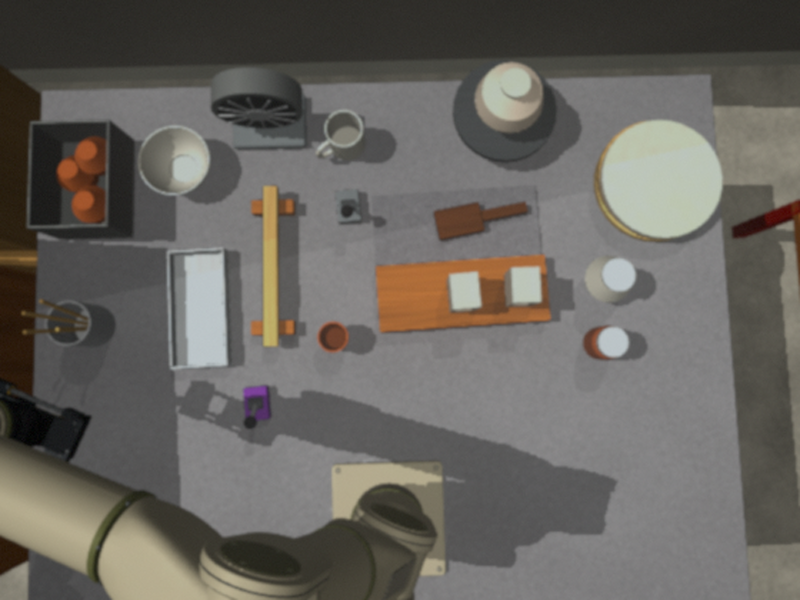

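View pics/side0b.png

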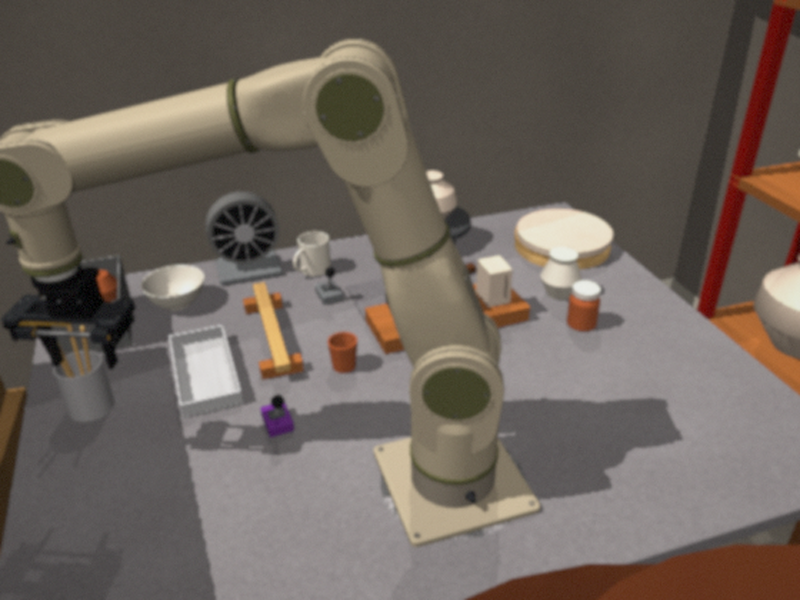

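```bash
python3 - <<'E'
from h import *
c=cv2.imread('pics/top0.png')
a=c[120:270,105:265]; b=c[125:260,250:450]
cv2.imwrite('pics/cl.png',cv2.resize(a,None,fx=4,fy=4,interpolation=cv2.INTER_CUBIC))
cv2.imwrite('pics/cr.png',cv2.resize(b,None,fx=4,fy=4,interpolation=cv2.INTER_CUBIC))
E
```

```text
(no output)
```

View pics/cl.png

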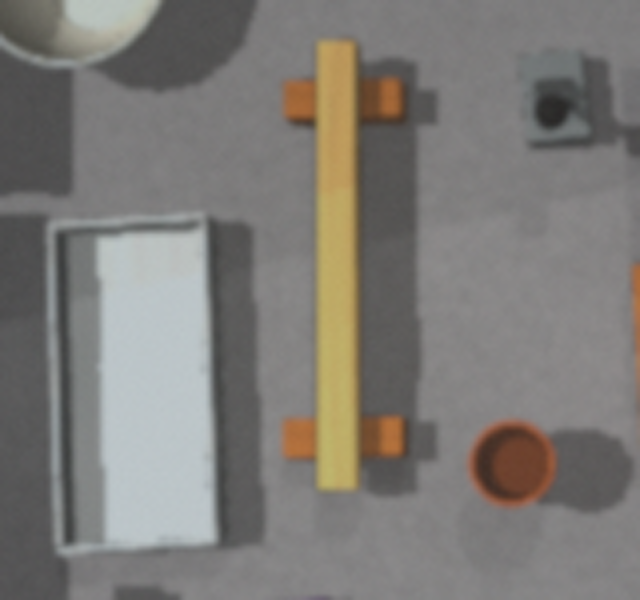

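View pics/cr.png

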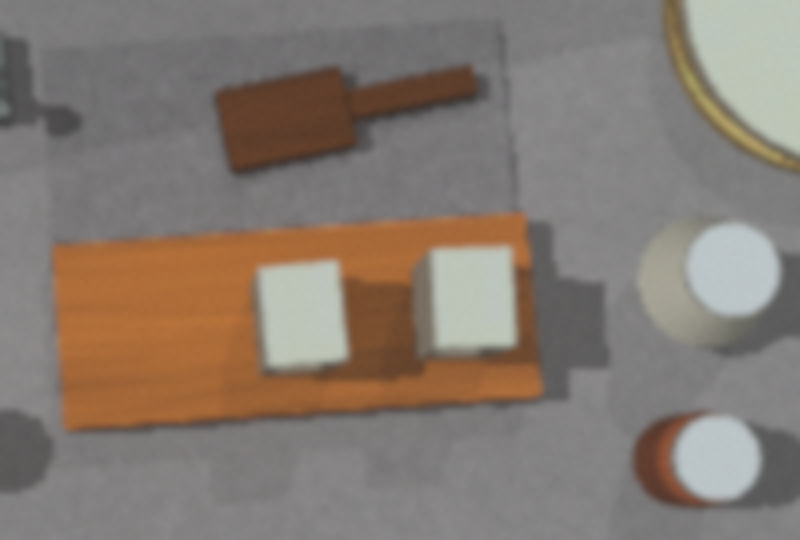

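```bash
python3 - <<'E'
from h import *
c=ld('top0')
Rr=lambda z,*p:[p2w(c,250+(u)/4-.4,125+v/4-.4,z) for u,v in p]
L=lambda z,*p:[p2w(c,105+u/4-.4,120+v/4-.4,z) for u,v in p]
def show(n,P):
    P=np.array(P)[:,:2]; e=P-np.roll(P,-1,0); print(n,P.tolist(),'mean',P.mean(0).round(4),'len',np.hypot(*e.T).round(4),'ang',np.arctan2(e[:,1],e[:,0]).round(3))
show('A',Rr(.13,(258,268),(340,261),(348,360),(266,370)))
show('B',Rr(.13,(432,248),(512,246),(518,348),(436,354)))
show('step',Rr(.04,(53,245),(526,214),(541,397),(65,430)))
show('blade',Rr(.026,(216,92),(340,67),(356,148),(233,171)))
show('handle',Rr(.026,(472,67),(478,95),(348,107)))
show('tray',L(.035,(48,222),(208,215),(217,545),(60,553)))
show('rail',L(.05,(317,40),(356,40),(357,490),(318,490)))
show('swbase',L(.025,(520,55),(583,52),(590,143),(530,147)))
show('knob',L(.083,(552,110)))
show('cup',L(.07,(512,463)))
show('pot/jar',Rr(.115,(733,270))+Rr(.1,(717,458)))
E
```

```text
A [[0.4937, -0.1355], [0.4971, -0.1933], [0.4272, -0.1962], [0.4218, -0.1386]] mean [ 0.46   -0.1659] len [0.0579 0.07   0.0579 0.072 ] ang [ 1.63   0.041 -1.477 -3.099]
B [[0.5045, -0.2583], [0.5044, -0.3147], [0.4323, -0.3155], [0.4297, -0.2579]] mean [ 0.4677 -0.2866] len [0.0564 0.0721 0.0577 0.0748] ang [ 1.569  0.011 -1.526  3.136]
step [[0.5276, 0.0119], [0.5415, -0.3463], [0.4026, -0.3508], [0.3879, 0.0062]] mean [ 0.4649 -0.1698] len [0.3585 0.139  0.3573 0.1398] ang [ 1.61   0.032 -1.53  -3.101]
blade [[0.645, -0.1155], [0.6621, -0.2117], [0.5985, -0.2215], [0.5831, -0.1266]] mean [ 0.6222 -0.1688] len [0.0977 0.0644 0.0961 0.0629] ang [ 1.747  0.153 -1.41  -2.964]
handle [[0.6594, -0.3134], [0.6373, -0.3171], [0.6306, -0.2166]] mean [ 0.6424 -0.2824] len [0.0224 0.1007 0.101 ] ang [ 0.166 -1.504  1.86 ]
tray [[0.5733, 0.4537], [0.5754, 0.3329], [0.3265, 0.3264], [0.3239, 0.4428]] mean [0.4498 0.389 ] len [0.1208 0.249  0.1164 0.2496] ang [ 1.588  0.026 -1.548 -3.098]
rail [[0.7044, 0.2463], [0.7037, 0.2169], [0.364, 0.219], [0.3648, 0.2477]] mean [0.5342 0.2325] len [0.0294 0.3397 0.0287 0.3396] ang [ 1.547 -0.006 -1.599  3.137]
swbase [[0.6957, 0.0958], [0.6968, 0.0472], [0.6253, 0.0433], [0.6234, 0.0894]] mean [0.6603 0.0689] len [0.0486 0.0716 0.0461 0.0726] ang [ 1.593  0.054 -1.53  -3.053]
knob [[0.6377, 0.0668]] mean [0.6377 0.0668] len [0.] ang [0.]
cup [[0.3799, 0.102]] mean [0.3799 0.102 ] len [0.] ang [0.]
pot/jar [[0.485, -0.4746], [0.3522, -0.4603]] mean [ 0.4186 -0.4674] len [0.1336 0.1336] ang [-0.107  3.034]
```

```bash
python3 - <<'E'
from h import *
print(plan([.6346,-.238,.16],.176))
E
```

```text
(array([-1.1e-03,  7.0e-04,  9.8e-01]), array([-0.6767, -0.5867,  0.0846]))
```

Request:
step_arm:
  deltas:
    - [[0,0,0.16,-0.05,-0.04,0,100],[0,0,0.98,-0.6767,-0.5867,0,100],[0,0,0.98,-0.6767,-0.5867,0,100],[0,0,0.98,-0.6767,-0.5867,0,100],[0,0,0.98,-0.6767,-0.5867,0,100],[0,0,0.98,-0.6767,-0.5867,0,100],[0,0,0.98,-0.6767,-0.5867,0,100],[0,0,0.98,-0.6767,-0.5867,0,100],[0,0,0.98,-0.6767,-0.5867,0,100],[0,0,0.98,-0.6767,-0.5867,0,100],[0,0,0.98,-0.6767,-0.5867,0,100],[0,0,0.98,-0.6767,-0.5867,0,100],[0,0,0.98,-0.6767,-0.5867,0,100],[0,0,0.98,-0.6767,-0.5867,0,100],[0,0,0.98,-0.6767,-0.5867,0,100],[0,0,0.98,-0.6767,-0.5867,0,100],[0,0,0.98,-0.6767,-0.5867,0.04,100],[0,0,0.98,-0.6767,-0.5867,0.08,100],[0,0,0.98,-0.6767,-0.5867,0.08,100]]

```text
time: 2.48
ee_pos: [0.6333, -0.235, 0.1617]
eef_rot: [0.642, 0.767, -0.001, -0.003]
ft_force: [0.1, -0.4, 0.7]
width: 0.0871
grip_force: 0.0
```

```bash
python3 - <<'E'
from h import *
print(plan([.6346,-.238,.031],.176))
c=snap('top','t1');b=cv2.cvtColor(c['img'],cv2.COLOR_RGB2BGR)[110:260,105:450]
cv2.imwrite('pics/t1c.png',cv2.resize(b,None,fx=2.3,fy=2.3,interpolation=cv2.INTER_CUBIC))
E
```

```text
(array([-0.0047, -0.0035,  0.0017]), array([-0.0036,  0.0014,  0.1307]))
```

View pics/t1c.png

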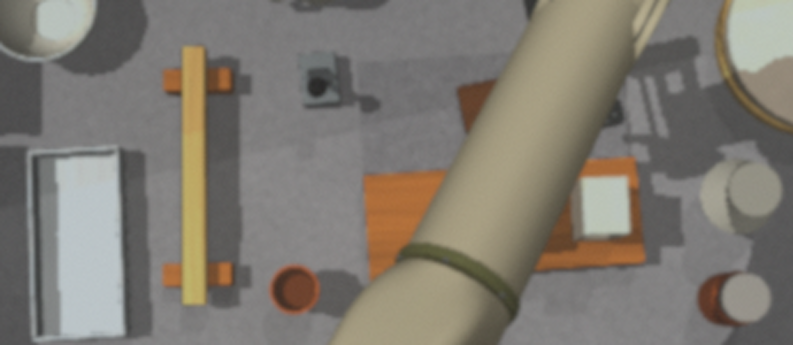

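Request:
step_arm:
  deltas:
    - [[0,0,0,-0.001,0.001,0.05,100],[0,0,0,-0.001,0.001,0.1,100],[0,0,0,-0.001,0.001,0.13,100],[0,0,0,-0.001,0.001,0.13,100],[0,0,0,-0.001,0.001,0.13,30],[0,0,0,-0.001,0.001,0.13,10],[0,0,0,-0.001,0.001,0.13,10],[0,0,0,-0.001,0.001,0.13,10],[0,0,0,-0.001,0.001,0.13,10],[0,0,0,-0.001,0.001,0.13,10]]
  squeeze: 40

```text
time: 3.78
ee_pos: [0.6359, -0.2384, 0.0345]
eef_rot: [0.642, 0.766, 0.0, -0.0]
ft_force: [-0.4, 0.1, -1.1]
width: 0.0348
grip_force: 0.0
```

Request:
step_arm:
  deltas:
    - [[0,0,0,0,0,0.002,5],[0,0,0,0,0,0.002,5],[0,0,0,0,0,0.002,5],[0,0,0,0,0,0.002,5],[0,0,0,0,0,0.002,5],[0,0,0,0,0,-0.05,5],[0,0,0,0,0,-0.1,5],[0,0,0,0,0,-0.15,5],[0,0,0,0,0,-0.18,5],[0,0,0,0,0,-0.18,5]]

```text
time: 5.03
ee_pos: [0.6368, -0.2391, 0.217]
eef_rot: [0.642, 0.766, 0.001, 0.002]
ft_force: [0.2, 0.4, -1.4]
width: 0.0238
grip_force: 40.0
```

```bash
python3 - <<'E'
from h import *
print(plan([.470,.3895,.14],1.593))
E
```

```text
(array([ 0.0019,  0.0041, -1.4171]), array([ 0.6482, -0.0545,  0.0757]))
```

Request:
step_arm:
  deltas:
    - [[0,0,-0.11,0.05,-0.005,0,5],[0,0,-0.22,0.1,-0.01,0,5],[0,0,-0.33,0.15,-0.013,0,5],[0,0,-0.44,0.2,-0.017,0,5],[0,0,-0.55,0.25,-0.021,0,5],[0,0,-0.66,0.3,-0.025,0,5],[0,0,-0.77,0.35,-0.03,0,5],[0,0,-0.88,0.4,-0.034,0,5],[0,0,-0.99,0.45,-0.038,0,5],[0,0,-1.1,0.5,-0.042,0,5],[0,0,-1.2,0.55,-0.046,0,5],[0,0,-1.3,0.6,-0.05,0.02,5],[0,0,-1.4,0.64,-0.0545,0.04,5],[0,0,-1.417,0.648,-0.0545,0.06,5],[0,0,-1.417,0.648,-0.0545,0.06,5]]

```text
time: 6.9
ee_pos: [0.4676, 0.3888, 0.1516]
eef_rot: [-0.011, 1.0, -0.002, -0.002]
ft_force: [0.7, -0.1, -0.9]
width: 0.0239
grip_force: 40.0
```

```bash
python3 - <<'E'
from h import *
print(plan([.470,.3895,.033],1.593))
c=snap('side','s1');b=cv2.cvtColor(c['img'],cv2.COLOR_RGB2BGR)[150:350,60:330]
t=cv2.cvtColor(snap('top','t2')['img'],cv2.COLOR_RGB2BGR)[110:310,105:285]
cv2.imwrite('pics/t2c.png',cv2.resize(np.hstack([b,t]),None,fx=1.7,fy=1.7,interpolation=cv2.INTER_CUBIC))
E
```

```text
(array([-0.0037, -0.0035, -0.0001]), array([-0.0028,  0.0011,  0.1186]))
```

View pics/t2c.png

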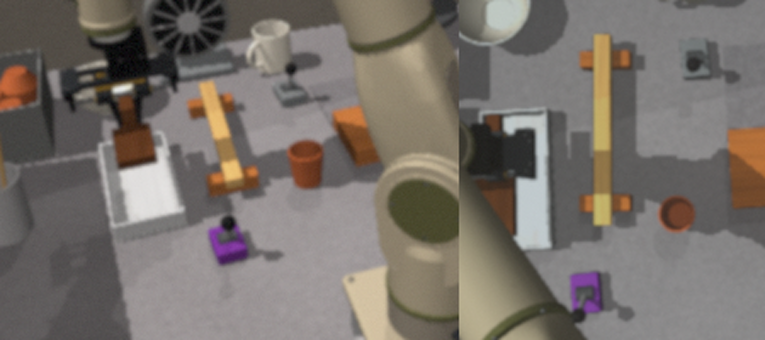

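Request:
step_arm:
  deltas:
    - [[0,0,0,0,0,0.04,5],[0,0,0,0,0,0.08,5],[0,0,0,0,0,0.105,5],[0,0,0,0,0,0.116,5],[0,0,0,0,0,0.118,5],[0,0,0,0,0,0.118,5],[0,0,0,0,0,0.118,50],[0,0,0,0,0,0.118,50],[0,0,0,0,0,0.118,50],[0,0,0,0,0,0.06,50],[0,0,0,0,0,0,50],[0,0,0,0,0,-0.06,50],[0,0,0,0,0,-0.06,50]]

```text
time: 8.62
ee_pos: [0.4707, 0.3916, 0.2204]
eef_rot: [-0.011, 1.0, 0.003, 0.003]
ft_force: [1.0, -0.1, -0.5]
width: 0.0434
grip_force: 0.0
```

```bash
python3 - <<'E'
from h import *
print(plan([.400,-.168,.2],1.607))
E
```

```text
(array([ 0.0066,  0.0068, -0.0142]), array([ 0.0831, -0.558 ,  0.0161]))
```

Request:
step_arm:
  deltas:
    - [[0,0,0,0.01,-0.05,0,43],[0,0,-0.014,0.083,-0.558,0.016,43],[0,0,-0.014,0.083,-0.558,0.016,43],[0,0,-0.014,0.083,-0.558,0.016,43],[0,0,-0.014,0.083,-0.558,0.016,43],[0,0,-0.014,0.083,-0.558,0.016,43],[0,0,-0.014,0.083,-0.558,0.016,43],[0,0,-0.014,0.083,-0.558,0.016,43],[0,0,-0.014,0.083,-0.558,0.016,43],[0,0,-0.014,0.083,-0.558,0.016,43],[0,0,-0.014,0.083,-0.558,0.016,43],[0,0,-0.014,0.083,-0.558,0.016,43],[0,0,-0.014,0.083,-0.558,0.016,43]]

```text
time: 10.25
ee_pos: [0.3985, -0.1684, 0.1984]
eef_rot: [-0.019, 1.0, 0.0, -0.0]
ft_force: [-0.2, 0.7, 0.1]
width: 0.0372
grip_force: 0.0
```

```bash
python3 - <<'E'
from h import *
s=readout.read_state(); print(s['ee_pos'],s['joint_positions'].round(2),plan([.400,-.168,.092],1.607))
t=cv2.cvtColor(snap('top','t3')['img'],cv2.COLOR_RGB2BGR)[110:310,105:450]
cv2.imwrite('pics/t3c.png',cv2.resize(t,None,fx=2.3,fy=2.3,interpolation=cv2.INTER_CUBIC))
E
```

```text
[ 0.39850354 -0.16840825  0.198402  ] [-0.41 -0.12  0.67  2.03  0.08  1.21  1.84] (array([ 0.0001, -0.0002,  0.0023]), array([-0.0015,  0.0003,  0.1064]))
```

View pics/t3c.png

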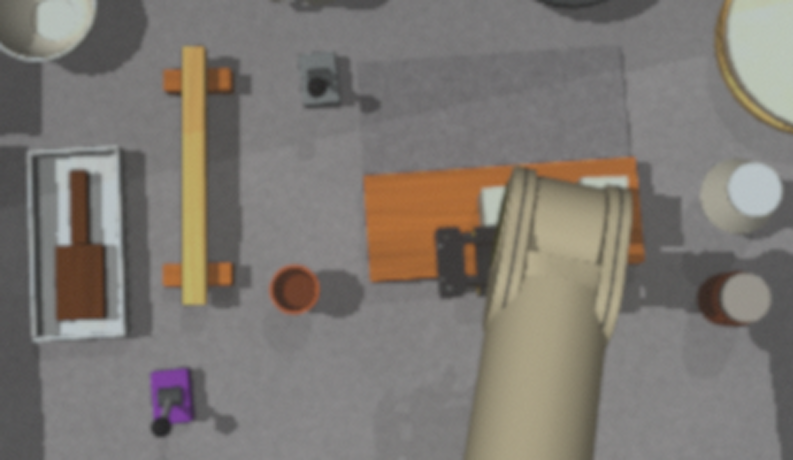

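Request:
step_arm:
  deltas:
    - [[0,0,0,0,0,0.05,43],[0,0,0,0,0,0.1,43],[0,0,0,0,0,0.106,43],[0,0,0,0,0,0.106,43],[0,0,0,-0.008,0,0.106,43],[0,0,0,-0.016,0,0.106,43],[0,0,0,-0.022,0,0.106,43],[0,0,0,-0.028,0,0.106,43],[0,0,0,-0.034,0,0.106,43],[0,0,0,-0.04,0,0.106,43],[0,0,0,-0.046,0,0.106,43],[0,0,0,-0.052,0,0.106,43],[0,0,0,-0.058,0,0.106,43],[0,0,0,-0.064,0,0.106,43],[0,0,0,-0.07,0,0.106,43],[0,0,0,-0.073,0,0.106,43],[0,0,0,-0.076,0,0.106,43],[0,0,0,-0.079,0,0.106,43],[0,0,0,-0.079,0,0.106,43]]

```text
time: 12.68
ee_pos: [0.4776, -0.1668, 0.0926]
eef_rot: [-0.018, 1.0, -0.0, 0.0]
ft_force: [-0.8, 0.1, -0.3]
width: 0.0374
grip_force: 0.4
```

```bash
python3 - <<'E'
from h import *
t=cv2.cvtColor(snap('top','t4')['img'],cv2.COLOR_RGB2BGR)[120:260,250:420]
s=cv2.cvtColor(snap('side','s4')['img'],cv2.COLOR_RGB2BGR)[150:290,230:400]
cv2.imwrite('pics/t4c.png',cv2.resize(np.hstack([t,s]),None,fx=2.3,fy=2.3,interpolation=cv2.INTER_CUBIC))
E
```

```text
(no output)
```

View pics/t4c.png

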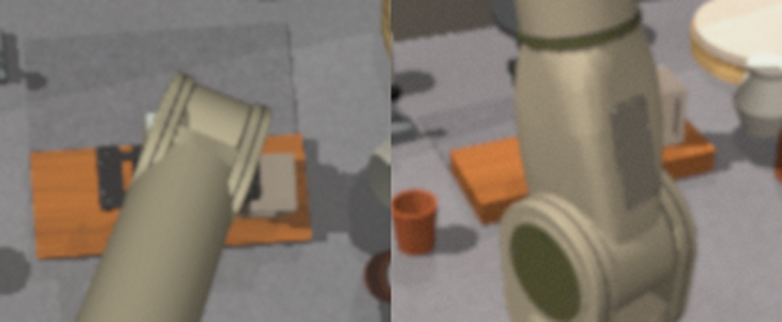

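Request:
step_arm:
  deltas:
    - [[0,0,0,-0.002,0,0,43],[0,0,0,-0.004,0,0,43],[0,0,0,-0.006,0,0,43],[0,0,0,-0.008,0,0,43],[0,0,0,-0.01,0,0,43],[0,0,0,-0.012,0,0,43],[0,0,0,-0.014,0,0,43],[0,0,0,-0.016,0,0,43],[0,0,0,-0.018,0,0,43],[0,0,0,-0.018,0,0,43],[0,0,0,-0.018,0,0,43]]

```text
time: 14.15
ee_pos: [0.4951, -0.1662, 0.0925]
eef_rot: [-0.018, 1.0, 0.0, -0.0]
ft_force: [-0.3, -0.5, 0.4]
width: 0.0373
grip_force: 0.0
```

```bash
python3 - <<'E'
from h import *
t=cv2.cvtColor(snap('top','t5')['img'],cv2.COLOR_RGB2BGR)[120:260,250:450]
cv2.imwrite('pics/t5c.png',cv2.resize(t,None,fx=3,fy=3,interpolation=cv2.INTER_CUBIC))
E
```

```text
(no output)
```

View pics/t5c.png

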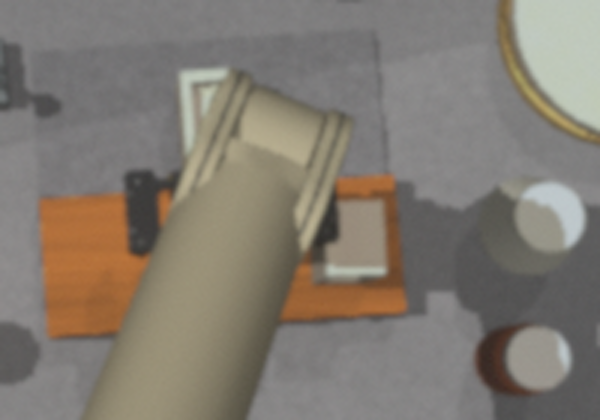

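```bash
python3 - <<'E'
from h import *
print(plan([.403,-.289,.092],1.607))
E
```

```text
(array([ 0.0001,  0.    , -0.0001]), array([ 0.0964, -0.1194,  0.0005]))
```

Request:
step_arm:
  deltas:
    - [[0,0,0,0.04,0,-0.04,43],[0,0,0,0.08,0,-0.1,43],[0,0,0,0.096,-0.06,-0.1,43],[0,0,0,0.096,-0.119,-0.1,43],[0,0,0,0.096,-0.119,-0.1,43],[0,0,0,0.096,-0.119,-0.05,43],[0,0,0,0.096,-0.119,0,43],[0,0,0,0.096,-0.119,0,43],[0,0,0,0.088,-0.119,0,43],[0,0,0,0.08,-0.119,0,43],[0,0,0,0.072,-0.119,0,43],[0,0,0,0.064,-0.119,0,43],[0,0,0,0.056,-0.119,0,43],[0,0,0,0.05,-0.119,0,43],[0,0,0,0.044,-0.119,0,43],[0,0,0,0.038,-0.119,0,43],[0,0,0,0.032,-0.119,0,43],[0,0,0,0.026,-0.119,0,43],[0,0,0,0.02,-0.119,0,43],[0,0,0,0.016,-0.119,0,43]]

```text
time: 16.7
ee_pos: [0.4838, -0.2856, 0.0925]
eef_rot: [-0.018, 1.0, 0.0, -0.0]
ft_force: [-4.6, -0.7, 3.5]
width: 0.0378
grip_force: 2.6
```

Request:
step_arm:
  deltas:
    - [[0,0,0,-0.002,0,0,43],[0,0,0,-0.004,0,0,43],[0,0,0,-0.006,0,0,43],[0,0,0,-0.008,0,0,43],[0,0,0,-0.01,0,0,43],[0,0,0,-0.012,0,0,43],[0,0,0,-0.014,0,0,43],[0,0,0,-0.016,0,0,43],[0,0,0,-0.018,0,0,43],[0,0,0,-0.02,0,0,43],[0,0,0,-0.021,0,0,43],[0,0,0,-0.021,0,0,43],[0,0,0,-0.021,0,0,43],[0,0,0,0.04,0,0,43],[0,0,0,0.06,0,-0.05,43],[0,0,0,0.06,0.06,-0.1,43],[0,0,0,0.06,0.12,-0.1,43],[0,0,0,0.06,0.18,-0.1,43],[0,0,0,0.06,0.24,-0.1,43],[0,0,0,0.06,0.24,-0.1,43]]

```text
time: 19.2
ee_pos: [0.4145, -0.0441, 0.1927]
eef_rot: [-0.021, 1.0, 0.001, 0.0]
ft_force: [-1.0, 0.1, -0.2]
width: 0.0379
grip_force: 0.0
```

```bash
python3 - <<'E'
from h import *
t=cv2.cvtColor(snap('top','t6')['img'],cv2.COLOR_RGB2BGR)[120:260,250:450]
cv2.imwrite('pics/t6c.png',cv2.resize(t,None,fx=4,fy=4,interpolation=cv2.INTER_CUBIC))
E
```

```text
(no output)
```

View pics/t6c.png

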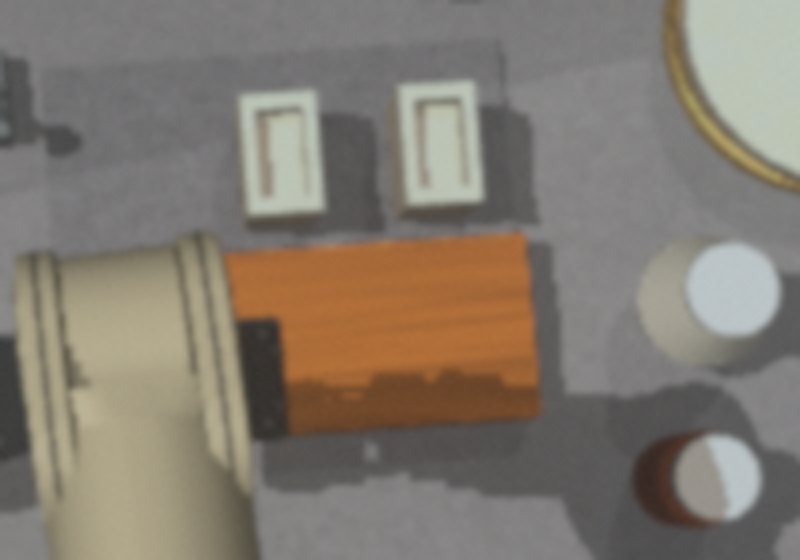

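```bash
python3 - <<'E'
from h import *
c=ld('top0')
for n,p in dict(A=[(239,95),(317,89),(326,212),(248,218)],B=[(398,84),(474,80),(483,202),(407,208)]).items():
    P=np.array([p2w(c,250+u/4-.4,120+v/4-.4,.076) for u,v in p])[:,:2]; e=P-np.roll(P,-1,0)
    print(n,P.mean(0),np.hypot(*e.T).round(4),np.arctan2(e[:,1],e[:,0]).round(3))
print(plan([.615,-.166,.16],1.615),plan([.622,-.285,.16],1.615))
E
```

```text
A [ 0.60075 -0.161  ] [0.0581 0.0925 0.0577 0.0925] [ 1.621  0.035 -1.52  -3.103]
B [ 0.6051 -0.2781] [0.0566 0.0918 0.0563 0.0932] [ 1.597  0.026 -1.519 -3.112]
(array([ 0.0006,  0.0004, -0.004 ]), array([-0.1954, -0.128 ,  0.0326])) (array([ 0.0006,  0.0004, -0.004 ]), array([-0.1976, -0.2472,  0.0325]))
```

```bash
python3 - <<'E'
from h import *
print(plan([.601,-.161,.052],1.607))
E
```

```text
(array([0.0006, 0.0004, 0.004 ]), array([-0.1815, -0.1225,  0.1406]))
```

Request:
step_arm:
  deltas:
    - [[0,0,0,-0.05,-0.034,0,100],[0,0,0.004,-0.09,-0.06,0,100],[0,0,0.004,-0.135,-0.09,0,100],[0,0,0.004,-0.1815,-0.1225,0,100],[0,0,0.004,-0.1815,-0.1225,0,100],[0,0,0.004,-0.1815,-0.1225,0.04,100],[0,0,0.004,-0.1815,-0.1225,0.04,100],[0,0,0.004,-0.1815,-0.1225,0.04,100],[0,0,0.004,-0.1815,-0.1225,0.08,100],[0,0,0.004,-0.1815,-0.1225,0.12,100],[0,0,0.004,-0.1815,-0.1225,0.14,100],[0,0,0.004,-0.1815,-0.1225,0.141,50],[0,0,0.004,-0.1815,-0.1225,0.141,50],[0,0,0.004,-0.1815,-0.1225,0.141,50],[0,0,0.004,-0.1815,-0.1225,0.141,50],[0,0,0.004,-0.1815,-0.1225,0.141,50],[0,0,0.004,-0.1815,-0.1225,0.141,50],[0,0,0.004,-0.1815,-0.1225,0.141,50]]
  squeeze: 35

```text
time: 21.5
ee_pos: [0.6015, -0.1631, 0.0526]
eef_rot: [-0.016, 1.0, 0.001, 0.001]
ft_force: [-1.3, 3.8, 7.0]
width: 0.0558
grip_force: 35.0
```

```bash
python3 - <<'E'
from h import *
print(plan([.604,.2325,.098],1.566))
E
```

```text
(array([0.0011, 0.0016, 0.0378]), array([-0.0156,  0.3953, -0.045 ]))
```

Request:
step_arm:
  deltas:
    - [[0,0,0,0,0,-0.03,50],[0,0,0,0,0,-0.07,50],[0,0,0,0,0,-0.11,50],[0,0,0,-0.001,0.03,-0.13,50],[0,0,0.01,-0.003,0.07,-0.13,50],[0,0,0.01,-0.005,0.11,-0.13,50],[0,0,0.02,-0.007,0.15,-0.13,50],[0,0,0.02,-0.009,0.19,-0.13,50],[0,0,0.03,-0.011,0.23,-0.13,50],[0,0,0.03,-0.012,0.27,-0.13,50],[0,0,0.038,-0.014,0.31,-0.13,50],[0,0,0.038,-0.0156,0.35,-0.13,50],[0,0,0.038,-0.0156,0.38,-0.13,50],[0,0,0.038,-0.0156,0.395,-0.12,50],[0,0,0.038,-0.0156,0.395,-0.09,50],[0,0,0.038,-0.0156,0.395,-0.065,50],[0,0,0.038,-0.0156,0.395,-0.06,50],[0,0,0.038,-0.0156,0.395,-0.06,50]]

```text
time: 23.75
ee_pos: [0.6037, 0.2307, 0.1117]
eef_rot: [0.003, 1.0, -0.0, -0.0]
ft_force: [0.4, 0.2, -3.8]
width: 0.056
grip_force: 35.0
```

```bash
python3 - <<'E'
from h import *
print(readout.read_state()['width'],plan([.604,.2325,.097],1.566))
t=cv2.cvtColor(snap('top','t7')['img'],cv2.COLOR_RGB2BGR)[110:270,105:275]
s=cv2.cvtColor(snap('side','s7')['img'],cv2.COLOR_RGB2BGR)[150:310,130:300]
cv2.imwrite('pics/t7c.png',cv2.resize(np.hstack([t,s]),None,fx=2.3,fy=2.3,interpolation=cv2.INTER_CUBIC))
E
```

```text
0.05598892040664276 (array([-0.0004, -0.    , -0.0019]), array([-0.0003,  0.0018,  0.0147]))
```

View pics/t7c.png

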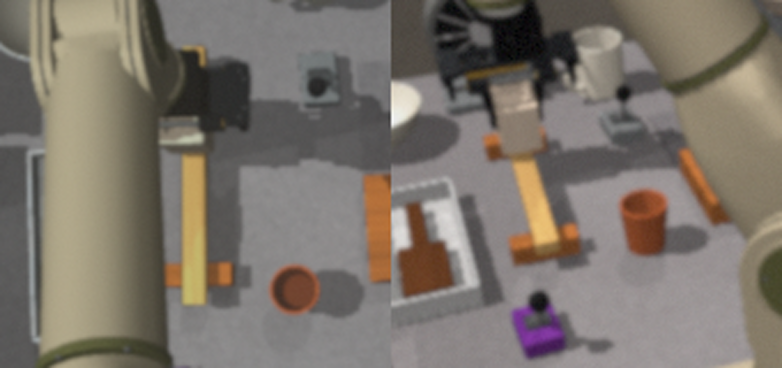

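Request:
step_arm:
  deltas:
    - [[0,0,0,0,0.0015,0.006,50],[0,0,0,0,0.0015,0.011,50],[0,0,0,0,0.0015,0.014,50],[0,0,0,0,0.0015,0.0155,50],[0,0,0,0,0.0015,0.0155,50],[0,0,0,0,0.0015,0.0155,70],[0,0,0,0,0.0015,0.0155,85],[0,0,0,0,0.0015,0.0155,100],[0,0,0,0,0.0015,0.0155,100],[0,0,0,0,0.0015,-0.02,100],[0,0,0,0,0.0015,-0.06,100],[0,0,0,0,0.0015,-0.1,100],[0,0,0,0,0.0015,-0.1,100]]

```text
time: 25.48
ee_pos: [0.6051, 0.2331, 0.215]
eef_rot: [0.003, 1.0, 0.001, 0.002]
ft_force: [1.0, -0.2, -1.1]
width: 0.0868
grip_force: 0.0
```

```bash
python3 - <<'E'
from h import *
print(plan([.605,-.279,.052],1.605))
E
```

```text
(array([ 0.0025,  0.005 , -0.0402]), array([-0.0022, -0.5125,  0.1617]))
```

Request:
step_arm:
  deltas:
    - [[0,0,0,0,-0.04,0,100],[0,0,-0.04,-0.001,-0.1,0,100],[0,0,-0.04,-0.001,-0.16,0,100],[0,0,-0.04,-0.001,-0.22,0,100],[0,0,-0.04,-0.001,-0.28,0,100],[0,0,-0.04,-0.002,-0.34,0,100],[0,0,-0.04,-0.002,-0.4,0,100],[0,0,-0.04,-0.002,-0.46,0,100],[0,0,-0.04,-0.002,-0.512,0,100],[0,0,-0.04,-0.002,-0.512,0.04,100],[0,0,-0.04,-0.002,-0.512,0.06,100],[0,0,-0.04,-0.002,-0.512,0.1,100],[0,0,-0.04,-0.002,-0.512,0.14,100],[0,0,-0.04,-0.002,-0.512,0.16,100],[0,0,-0.04,-0.002,-0.512,0.162,80],[0,0,-0.04,-0.002,-0.512,0.162,50],[0,0,-0.04,-0.002,-0.512,0.162,50],[0,0,-0.04,-0.002,-0.512,0.162,50],[0,0,-0.04,-0.002,-0.512,0.162,50],[0,0,-0.04,-0.002,-0.512,0.162,50]]

```text
time: 27.98
ee_pos: [0.6031, -0.279, 0.0505]
eef_rot: [-0.017, 1.0, 0.0, 0.001]
ft_force: [-2.1, 2.9, 6.9]
width: 0.056
grip_force: 35.0
```

Request:
step_arm:
  deltas:
    - [[0,0,0,0,0,0,50],[0,0,0,0,0,0,50]]

```text
time: 28.22
ee_pos: [0.6031, -0.279, 0.0505]
eef_rot: [-0.017, 1.0, 0.0, 0.001]
ft_force: [-0.7, 2.6, 7.0]
width: 0.056
grip_force: 35.0
```

```bash
python3 - <<'E'
from h import *
print(plan([.464,.233,.097],1.566))
E
```

```text
(array([0.0002, 0.0013, 0.0392]), array([ 0.1213,  0.5165, -0.0465]))
```

Request:
step_arm:
  deltas:
    - [[0,0,0,0,0,-0.03,50],[0,0,0,0,0,-0.07,50],[0,0,0,0,0,-0.11,50],[0,0,0,0.01,0.04,-0.15,50],[0,0,0.01,0.02,0.08,-0.15,50],[0,0,0.01,0.03,0.125,-0.15,50],[0,0,0.02,0.04,0.17,-0.15,50],[0,0,0.02,0.05,0.215,-0.15,50],[0,0,0.03,0.06,0.26,-0.15,50],[0,0,0.03,0.07,0.305,-0.15,50],[0,0,0.039,0.08,0.35,-0.15,50],[0,0,0.039,0.09,0.395,-0.15,50],[0,0,0.039,0.105,0.44,-0.15,50],[0,0,0.039,0.12,0.48,-0.15,50],[0,0,0.039,0.1213,0.505,-0.15,50],[0,0,0.039,0.1213,0.5165,-0.13,50],[0,0,0.039,0.1213,0.5165,-0.09,50],[0,0,0.039,0.1213,0.5165,-0.065,50],[0,0,0.039,0.1213,0.5165,-0.06,50],[0,0,0.039,0.1213,0.5165,-0.06,50]]

```text
time: 30.72
ee_pos: [0.4642, 0.2327, 0.11]
eef_rot: [0.003, 1.0, -0.0, 0.0]
ft_force: [0.8, 0.9, -3.4]
width: 0.0556
grip_force: 35.0
```

```bash
python3 - <<'E'
from h import *
print(readout.read_state()['width'],plan([.464,.233,.095],1.566))
t=cv2.cvtColor(snap('top','t8')['img'],cv2.COLOR_RGB2BGR)[110:270,105:275]
s=cv2.cvtColor(snap('side','s8')['img'],cv2.COLOR_RGB2BGR)[150:310,130:300]
cv2.imwrite('pics/t8c.png',cv2.resize(np.hstack([t,s]),None,fx=2.3,fy=2.3,interpolation=cv2.INTER_CUBIC))
E
```

```text
0.05561394091115877 (array([-0.0002,  0.0005, -0.0008]), array([0.0002, 0.0003, 0.015 ]))
```

View pics/t8c.png

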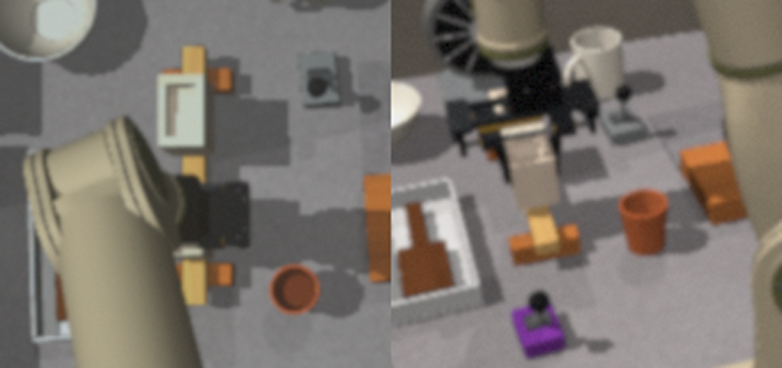

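Request:
step_arm:
  deltas:
    - [[0,0,0,0,0,0.006,50],[0,0,0,0,0,0.011,50],[0,0,0,0,0,0.014,50],[0,0,0,0,0,0.0155,50],[0,0,0,0,0,0.0155,50],[0,0,0,0,0,0.0155,70],[0,0,0,0,0,0.0155,85],[0,0,0,0,0,0.0155,100],[0,0,0,0,0,0.0155,100],[0,0,0,0,0,-0.02,100],[0,0,0,0,0,-0.06,100],[0,0,0,0,0,-0.1,100],[0,0,0,0,0,-0.1,0],[0,0,0,0.02,-0.06,-0.1,0],[0,0,0,0.02,-0.12,-0.1,0],[0,0,0,0.02,-0.18,-0.1,0],[0,0,0,0.02,-0.2,-0.1,0],[0,0,0,0.02,-0.2,-0.1,0]]

```text
time: 33.08
ee_pos: [0.4425, 0.0326, 0.2092]
eef_rot: [0.003, 1.0, 0.0, -0.0]
ft_force: [-0.5, 0.7, -0.1]
width: 0.035
grip_force: 0.0
```

```bash
python3 - <<'E'
from h import *
print(plan([.58,.067,.1],1.566))
t=cv2.cvtColor(snap('top','t9')['img'],cv2.COLOR_RGB2BGR)[115:265,105:275]
cv2.imwrite('pics/t9c.png',cv2.resize(t,None,fx=4,fy=4,interpolation=cv2.INTER_CUBIC))
E
```

```text
(array([ 0.0007, -0.0003, -0.0019]), array([-0.1373,  0.0353,  0.1092]))
```

View pics/t9c.png

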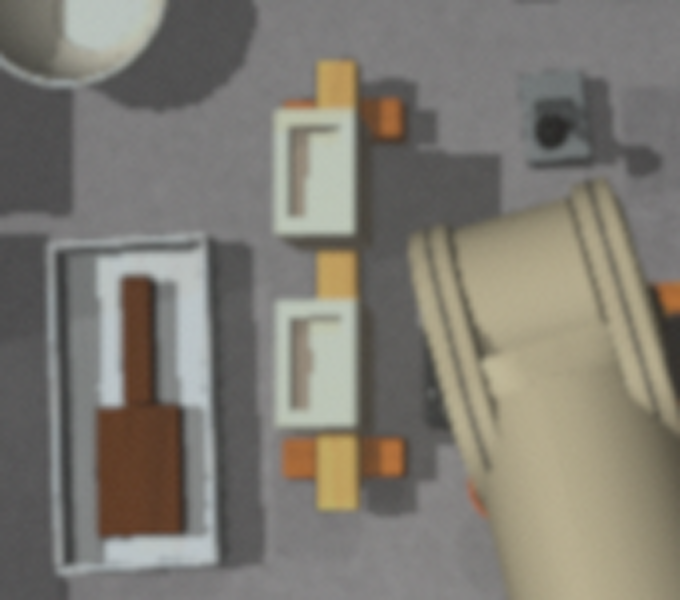

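```bash
python3 - <<'E'
from h import *
c=ld('t9')
for z,p in [(.12,[(274,109),(356,109),(357,234),(274,236)]),(.12,[(276,299),(357,299),(358,427),(277,427)]),(.083,[(552,130)]*4)]:
    print(np.mean([p2w(c,105+u/4-.4,115+v/4-.4,z) for u,v in p],0))
E
```

```text
[0.60295 0.2323  0.12   ]
[0.4663 0.2319 0.12  ]
[0.6377 0.0668 0.083 ]
```

Request:
step_arm:
  deltas:
    - [[0,0,0,-0.05,0.012,0,0],[0,0,0,-0.1,0.025,0,0],[0,0,0,-0.137,0.035,0,0],[0,0,0,-0.137,0.035,0.05,0],[0,0,0,-0.137,0.035,0.09,0],[0,0,0,-0.137,0.035,0.114,0],[0,0,0,-0.137,0.035,0.114,0],[0,0,0,-0.137,0.035,0.114,0]]

```text
time: 34.12
ee_pos: [0.5803, 0.0685, 0.096]
eef_rot: [0.002, 1.0, 0.0, 0.0]
ft_force: [-0.0, -1.1, 0.5]
width: 0.0006
grip_force: 0.0
```

Moulds sit centred on the rail (y ≈ 0.232). Now throw the switch: from x = 0.580 to about 0.674.

Request:
step_arm:
  deltas:
    - [[0,0,0,-0.02,0,0,0],[0,0,0,-0.03,0,0,0],[0,0,0,-0.04,0,0,0],[0,0,0,-0.05,0,0,0],[0,0,0,-0.06,0,0,0],[0,0,0,-0.07,0,0,0],[0,0,0,-0.08,0,0,0],[0,0,0,-0.088,0,0,0],[0,0,0,-0.092,0,0,0],[0,0,0,-0.094,0,0,0],[0,0,0,-0.094,0,0,0]]

```text
time: 35.5
ee_pos: [0.6733, 0.0667, 0.0953]
eef_rot: [0.003, 1.0, -0.0, -0.001]
ft_force: [-3.7, -0.4, -1.0]
width: 0.0001
grip_force: 2.0
```

```bash
python3 - <<'E'
from h import *
s=readout.read_state(); print(s['ee_pos'],s['ft_force'])
E
```

```text
[0.67330151 0.06673841 0.09530923] [-3.72434204 -0.35782518 -1.02044877]
```

Force of about 4 N suggests the stop is near; a little further, then back off, up and look.

Request:
step_arm:
  deltas:
    - [[0,0,0,-0.002,0,0,0],[0,0,0,-0.004,0,0,0],[0,0,0,-0.004,0,0,0],[0,0,0,0.03,0,0,0],[0,0,0,0.08,0,0,0],[0,0,0,0.12,0,-0.05,0],[0,0,0,0.16,-0.05,-0.12,0],[0,0,0,0.2,-0.11,-0.12,0],[0,0,0,0.2,-0.17,-0.12,0],[0,0,0,0.2,-0.2,-0.12,0],[0,0,0,0.2,-0.2,-0.12,0]]

```text
time: 36.88
ee_pos: [0.4723, -0.1367, 0.2163]
eef_rot: [0.006, 1.0, 0.001, 0.001]
ft_force: [0.3, 1.3, 0.8]
width: 0.0008
grip_force: 0.0
```

```bash
python3 - <<'E'
from h import *
t=cv2.cvtColor(snap('top','t10')['img'],cv2.COLOR_RGB2BGR)[115:265,105:275]
s=cv2.cvtColor(snap('side','s10')['img'],cv2.COLOR_RGB2BGR)[150:300,110:280]
cv2.imwrite('pics/t10c.png',cv2.resize(np.hstack([t,s]),None,fx=2.3,fy=2.3,interpolation=cv2.INTER_CUBIC))
E
```

```text
(no output)
```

View pics/t10c.png

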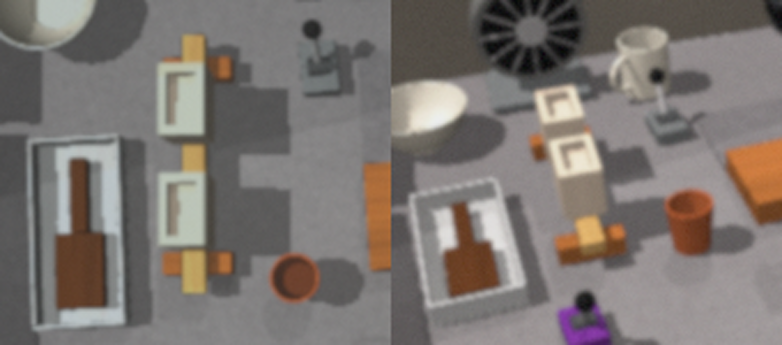

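```bash
python3 - <<'E'
from h import *
k=p2w(ld('t10'),105+312/2.3-.3,115+29/2.3-.3,.083); print(k)
if k[0]-.6603>.030: print(r.close_job())
E
```

```text
[0.6974 0.0723 0.083 ]
the job is handed in; nothing more can be done
None
```

I handed the job in after about 37 s of robot time: the beater lies flat in the tray, both moulds present were tumbled and now sit cavity up and centred on the rail, and the fan switch is fully over to on; the last pictures show all of this, but the hand-in returned no verdict.

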